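# Pop the battery hatch of a photodetector on an optical table

### The job

Open the battery compartment of the photodetector, the larger of the two instrument boxes, with its push-push latch: press the free end of its hatch down once with the fingertips until the latch lets go, back off so that the hatch can pop, and see that it stays wide open by itself for at least a second without touching it again. Do not push the opened hatch back, do not press the smaller fuse door of the other box, and leave the optics and tools standing about where they are.

Things in the scene. Friction and masses are not known exactly. Their poses are not given: they have to be found in the camera images.
- detector: the photodetector: aluminium box 150 (x) x 100 (y) x 65 mm high, bolted to the table, its origin at the centre of its underside. A black hatch 76 x 60 mm lies on its top near its -x face. It is the larger of two similar boxes; either may stand left or right.
- hatch_press (a point): the place to press on the battery hatch: on its top face over the latch, on its centre line, 18 mm from its free (-x) edge, 58 mm from the hinge; moves with the hatch. About 74 mm above the table while the hatch is shut. Its axes are the hatch's: x to the hinge, z out of the top face. The hatch's top face stands 8.5 mm proud of the box.
- hatch_hinge (a point): middle of the hatch's hinge line, fixed on the box, 67 mm above the table; the hinge runs along the box's y axis at the hatch's far (+x) edge, so that its free edge swings up and towards +x
- hatch (a joint): hatch angle, rad: 0 to 0.02 = shut and latched, negative = pressed in (stop at about -0.073, some 5 mm below its rest at hatch_press), 1.25 = fully open (stop). The latch lets go when the hatch is pressed beyond about -0.05 (4 mm down) and then released; about 3 N are needed, so pressing to the stop with 5 to 6 N is sure. A damped spring then swings it fully open in about 2 s, following the finger up, and holds it open. Pushing the open hatch fully down latches it shut again.
- driver: a laser driver box of the same look but smaller, aluminium, 130 x 80 x 55 mm high, bolted to the table, origin at the centre of its underside; not to be operated
- fusedoor (a joint): angle, rad, of the black fuse door (54 x 34 mm) on top of the driver, with a latch of the same kind: 0 to 0.03 = shut; it must stay shut
- lens_mid (a point): a loose lens on a steel post with a round foot (foot 44 mm across, 98 mm tall in all), a bystander between the boxes; point on its axis 50 mm up
- mirror_mid (a point): a loose mirror mount on a steel post (foot 44 mm across, 99 mm tall in all), a bystander beyond the boxes; point on its axis 50 mm up
- balldriver: a loose black-handled driver 170 mm long lying on the table left of the boxes, a bystander
- fork_mid (a point): a loose black clamping fork, 75 x 32 x 16 mm, lying on the table right of the boxes, a bystander; point 5 mm up at its middle
Not all that is in view belongs to the job. What is shaped like the detector but green, orange or purple is not meant.

How it is judged:
By the outcome, as a careful person would: the job done as asked, in the order asked, and still so for the second after the job is handed in, with the robot touching nothing.
It also fails if it takes over 34 s, if anything falls off the work surface, if the arm or the gripper's body presses on something with over 40 N, if the wrist force passes 120 N, or if a joint passes its speed limit or range.

### The arm

A 6-joint arm with a two-finger parallel gripper is mounted at the origin on the work surface. World frame = base frame: x ahead of the robot, y to its left, z up, the work surface at z = 0. Lengths are in m, angles in degrees, forces in N, time in s.
With the tool pointing down it reaches from about 0.4 to 0.825 m from the base axis. Payload 7 kg.
Tool frame: the origin (TCP) lies midway between the tips of the shut fingers; the grasp point (between the pads) lies 19 mm behind it; z points along the fingers, y is the direction in which the jaws open and shut (so a half turn about z gives the same grasp; the last joint's range is limited). The gripper opens to 88 mm and grips with 3 to 60 N. Pads are 19 mm wide; open, the fingers measure 130 mm over their backs; the gripper's body (78 mm by 193 mm) begins 47 mm behind the grasp point.
Start: joints at [-50.758, 20.546, 0.682, 0, -70.136, -16.507], TCP at [0.261, -0.623, 0.191] pointing down, gripper open.
Joint ranges: [-176.03, 176.03], [-82.01, 121.73], [-58.28, 71.71], [-173.87, 95.51], [-174.79, -0.11], [-173.66, 173.66]. Speed limits (degrees/s): [136.94, 136.94, 172.46, 180, 180, 180].

### API

Orientations are given as [roll, pitch, yaw] about the fixed x, y, z axes, in that order (R = Rz(yaw) Ry(pitch) Rx(roll)).
In Python, from plant import get_state, capture, get_calibration, close_job, boxes_of, cut_out gives the robot as it stands.
- The arm moves only by the tool apply_moves, never from a script. Its argument "commands" is a list of rows, each an object with "grip": the closure, from 0 (fully open) to 1 (shut); "slide": the shift along the tool's x, y, z in m, a list of three; "roll": the turn about the tool's z in degrees. In form: [{"grip": grip, "slide": [x, y, z], "roll": roll}, ...]. A call has 1 to 5 rows; each row is the pose to reach, as a shift and turn from the pose commanded when the call began, along the tool's axes at that moment; what a row does not reach only later rows make up. A row lasts 1/8 s, in which the tool goes at most 62.5 mm and 10.7 degrees, less where a joint would pass 70% of its speed; a pose out of reach is approached as far as the arm can. A call with a gripper value outside its range is refused whole. The fingers move at their own pace and stop on an object; "grip_force" is the grip in N (left out, the last holds). Time passes only in rows, so rows that repeat a pose let the fingers close. It gives the time, the measured TCP pose, the force and the opening at its end, in the units of the state.
- get_state(): the state, without advancing time (a new reading comes with each control period).
- capture(name): name is "scene" or "top" or "wrist"; returns (picture, depth): 384x512x3 uint8, red, green, blue; 384x512 float32, m along the optical axis (not along the pixel's ray), 0 where there is no reading.
- get_calibration(name): a dict with "mtx" (3x3 intrinsics, pixels), "R" (3x3) and "t" (3): a world point X has camera coordinates R X + t. Camera axes: x right, y down, z forward; pixel columns grow to the right and rows downward; lengths in m; the calibration is good to about 2 mm. The wrist camera is an equidistant fisheye: a pixel r from the principal point sees the ray r / f radians off the axis. A picture is of the moment at which its call begins: read the wrist's pose just before it. get_calibration takes no time and is no camera call; for the wrist camera it gives the pose at the moment of the call.
- close_job(): hands the job in, once; it reports no verdict.
Trained networks look in the newest picture that a camera, given by its name, has taken for a name from the list of things; names that differ only in an ending like _2 or _b are one class to them, and where a whole thing is asked for, a point or a joint stands for the part that bears it (a point fixed in the world has none). Each returns a list of dicts, best first, with "score" (0 to 1); they miss things now and then, are a little off and sometimes report something else, mostly with a low value. They report only what shows in the picture. A call takes as long as a camera call. They do not tell look-alikes from the thing itself.
- boxes_of(name, camera): "position" ([x, y, z] in m, in the coordinates of the camera as it stood for that picture, good to about 4 mm: the middle of the surface that is visible of it).
- cut_out(name, camera): "mask" (384x512 bool, what is visible of it).
The state is a dict: "time_s": time; "joints": joint angles; "qd": joint speeds; "joint_torque": joint torques, N m; "tcp_pos": TCP position; "eef_rot": TCP orientation; "contact_force": force on the tool from outside, world axes, zero at the start; "moment": the same for the moment, N m; "gripper_width": finger opening in m.
Only numpy, scipy, OpenCV 4.12 (cv2) and the standard library are available. Lean on these libraries where they do the work, as an engineer would, in place of code of your own. Each camera call takes 0.05 s, during which the arm holds its last target.

## Working session

There is one attempt and no reset: what is moved stays moved. The work goes in short steps, Python scripts to look and compute and a tool call to move; the robot and the scene stay as the last step left them, time stands still between calls to the robot, and variables do not carry over. Pictures are saved under pics/ and viewed, and the job is handed in when it is done.

Besides the shell and the picture viewer there is one more tool, called after "Request:" as a command line: name --argument value ..., lists and objects as JSON in quotes. apply_moves: Moves the arm, as the interface text tells. Its arguments: {"type":"object","properties":{"commands":{"type":"array"},"grip_force":{"type":"number"}},"required":["commands"]}

```bash
mkdir -p pics
cat > h.py <<'E'
import numpy as np,cv2
from plant import *
def world(cam,p):
    c=get_calibration(cam); return np.array(c["R"]).T@(np.array(p)-np.array(c["t"]))
def pix(cam,u,v,d):
    c=get_calibration(cam);M=np.array(c["mtx"]);return world(cam,np.linalg.inv(M)@np.array([u,v,1])*d)
E
python3 - <<'E'
from h import *
np.set_printoptions(precision=4,suppress=True)
s=get_state();print(s)
for c in("scene","top"):
    im,d=capture(c);cv2.imwrite(f"pics/{c}0.png",im[...,::-1]);np.save(f"{c}.npy",d)
    for n in("detector","hatch_press","driver","lens_mid","mirror_mid"):
        print(c,n,[(round(b["score"],2),world(c,b["position"])) for b in boxes_of(n,c)])
E
```

```text
{'time_s': 0.0, 'joints': array([-50.7589,  20.5916,   0.6357,  -0.0203, -70.1378, -16.5075]), 'qd': array([-0.0164,  0.0745, -0.1534, -0.0013,  0.0616, -0.0749]), 'joint_torque': array([ -0.0008, -58.2712,  29.3047,   6.997 ,   0.0067,  -0.0002]), 'tcp_pos': array([ 0.2606, -0.6221,  0.1903]), 'eef_rot': array([ 179.9048,   -0.0084, -157.2733]), 'contact_force': array([ 0.1437,  0.608 , -0.1138]), 'moment': array([-0.0089, -0.019 , -0.0184]), 'gripper_width': 0.0880436984550742}
scene detector [(0.89, array([0.7135, 0.2748, 0.0622])), (0.83, array([0.3093, 0.3557, 0.0635])), (0.75, array([0.5751, 0.5312, 0.0635])), (0.7, array([0.4993, 0.2204, 0.0659])), (0.35, array([ 0.5799, -0.3745,  0.0089]))]
scene hatch_press [(0.6, array([0.5436, 0.5332, 0.0726])), (0.59, array([0.4602, 0.2082, 0.0745])), (0.58, array([0.6875, 0.2682, 0.0746])), (0.57, array([0.269 , 0.3407, 0.071 ]))]
scene driver [(0.67, array([ 0.5726, -0.1194,  0.0566]))]
scene lens_mid [(0.56, array([0.4867, 0.0196, 0.0457]))]
scene mirror_mid [(0.55, array([0.7807, 0.0635, 0.0451]))]
top detector [(0.69, array([0.2863, 0.3362, 0.0657])), (0.67, array([0.6965, 0.2493, 0.0643])), (0.64, array([0.5562, 0.5158, 0.0686])), (0.56, array([0.4799, 0.1964, 0.0652]))]
top hatch_press [(0.98, array([0.2622, 0.3415, 0.0736])), (0.78, array([0.4553, 0.2044, 0.0784])), (0.77, array([0.5347, 0.5336, 0.0725])), (0.75, array([0.6826, 0.263 , 0.0785]))]
top driver [(0.7, array([ 0.5527, -0.1326,  0.054 ]))]
top lens_mid [(0.68, array([0.4701, 0.0121, 0.0133]))]
top mirror_mid [(0.57, array([0.7654, 0.0535, 0.0714]))]
```

View pics/scene0.png

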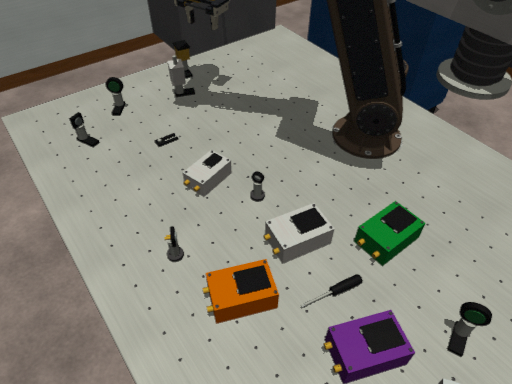

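View pics/top0.png

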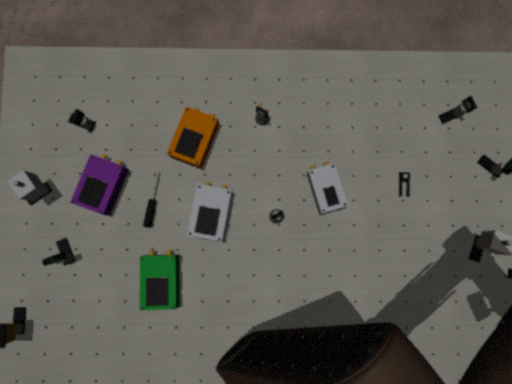

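The scene picture shows the white detector at about (298,232), with the white driver at (207,172). The green, orange and purple boxes are decoys. In the top picture the detector is at (210,212) and its hatch at (208,220). Next I'll measure the hatch outline.

Run:
```python
from h import *
np.set_printoptions(precision=4,suppress=True)
def ray(c,uv,z):
    k=get_calibration(c);R=np.array(k["R"]);t=np.array(k["t"]);o=-R.T@t
    r=(R.T@np.linalg.inv(np.array(k["mtx"]))@np.c_[uv,np.ones(len(uv))].T).T
    return o+r*((z-o[2])/r[:,2])[:,None]
for c in("scene","top"):
    im,d=capture(c)
    for n,z in(("hatch",.0735),("detector",.065)):
        for m in cut_out(n,c):
            M=m["mask"];v,u=np.nonzero(M)
            w=ray(c,np.c_[u,v].astype(float),z)
            if np.linalg.norm(w.mean(0)[:2]-[.48,.21])>.06: continue
            rgb=im[M].mean(0)
            if n=="detector":
                k=[pix(c,a,b,d[b,a]) for a,b in zip(u,v)];k=np.array(k);g=(k[:,2]>.055)&(k[:,2]<.08);w=k[g];print("topz",np.median(w[:,2]))
            r=cv2.minAreaRect((w[:,:2]*1000).astype(np.float32))
            print(c,n,round(m["score"],2),len(u),rgb,w.mean(0),r,cv2.boxPoints(r).tolist())
            if n=="hatch":
                k=np.array([pix(c,a,b,d[b,a]) for a,b in zip(u,v)]);print("depth pts",np.median(k,0))
```

```text
scene hatch 0.94 543 [27.8195 27.4273 27.1473] [0.4617 0.2101 0.0735] ((461.4537353515625, 208.97166442871094), (62.175270080566406, 80.51937866210938), 79.33707427978516) [[416.1370544433594, 185.87010192871094], [495.2660827636719, 170.97154235839844], [506.7704162597656, 232.07322692871094], [427.6413879394531, 246.97178649902344]]
depth pts [0.4621 0.211  0.0734]Traceback (most recent call last):
  File "<stdin>", line 16, in <module>
  File "h.py", line 6, in pix
    c=get_calibration(cam);M=np.array(c["mtx"]);return world(cam,np.linalg.inv(M)@np.array([u,v,1])*d)
                                                       ~~~~~^^^^^^^^^^^^^^^^^^^^^^^^^^^^^^^^^^^^^^^^^^
  File "h.py", line 4, in world
    c=get_calibration(cam); return np.array(c["R"]).T@(np.array(p)-np.array(c["t"]))
ValueError: time passes only in moves, steps and waits
```

```bash
cat > h.py <<'E'
import numpy as np,cv2
from plant import *
np.set_printoptions(precision=4,suppress=True)
_c={}
def cal(c):
    if c not in _c:
        k=get_calibration(c);_c[c]=[np.array(k[x]) for x in("mtx","R","t")]
    return _c[c]
def pts(c,uv,d):
    M,R,t=cal(c);p=(np.linalg.inv(M)@np.c_[uv,np.ones(len(uv))].T).T*d[:,None]
    return (p-t)@R
def ray(c,uv,z):
    M,R,t=cal(c);o=-R.T@t;r=(np.linalg.inv(M)@np.c_[uv,np.ones(len(uv))].T).T@R
    return o+r*((z-o[2])/r[:,2])[:,None]
E
python3 - <<'E'
from h import *
for c in("top","scene"):
    im,d=capture(c)
    for n,z in(("hatch",.0735),("detector",.065)):
        for m in cut_out(n,c):
            v,u=np.nonzero(m["mask"]);uv=np.c_[u,v].astype(float)
            w=ray(c,uv,z)
            if np.linalg.norm(w.mean(0)[:2]-[.48,.21])>.06: continue
            k=pts(c,uv,d[v,u])
            if n=="detector": w=k[(k[:,2]>.058)&(k[:,2]<.08)]
            r=cv2.minAreaRect((w[:,:2]*1000).astype(np.float32))
            print(c,n,round(m["score"],2),len(u),w.mean(0),r,"depthmed",np.median(k,0))
E
```

```text
top hatch 0.89 585 [0.4579 0.2059 0.0735] ((458.1341857910156, 205.24557495117188), (61.56453323364258, 78.05709075927734), 79.82530975341797) depthmed [0.4584 0.2049 0.0758]
top detector 0.87 1929 [0.481  0.201  0.0696] ((481.2774963378906, 201.65646362304688), (100.22589111328125, 150.156494140625), 79.96223449707031) depthmed [0.4809 0.1986 0.0683]
scene hatch 0.95 570 [0.4614 0.2098 0.0735] ((461.1045837402344, 209.33749389648438), (64.5693130493164, 79.65872192382812), 79.7221908569336) depthmed [0.4615 0.2107 0.0733]
scene detector 0.72 2698 [0.4883 0.2074 0.067 ] ((483.85211181640625, 202.9080352783203), (103.7608871459961, 151.0093536376953), 79.99003601074219) depthmed [0.4979 0.2211 0.0638]
```

Request:
apply_moves --commands '[{"grip": 1,"slide": [-0.05,0.035,-0.04],"roll": 0},{"grip": 1,"slide": [-0.1,0.07,-0.06],"roll": 0},{"grip": 1,"slide": [-0.15,0.105,-0.06],"roll": 0},{"grip": 1,"slide": [-0.2,0.14,-0.06],"roll": 0},{"grip": 1,"slide": [-0.24,0.17,-0.06],"roll": 0}]' --grip_force 20

```text
time_s: 1.68
tcp_pos: [0.4174, -0.3712, 0.2517]
eef_rot: [-180.0, 0.0, -157.3]
contact_force: [0.8, -0.6, -0.9]
gripper_width: 0.0435
```

Request:
apply_moves --commands '[{"grip": 1,"slide": [-0.036,0.044,0],"roll": 7},{"grip": 1,"slide": [-0.072,0.088,0],"roll": 14},{"grip": 1,"slide": [-0.108,0.132,0],"roll": 20},{"grip": 1,"slide": [-0.145,0.175,0],"roll": 26},{"grip": 1,"slide": [-0.181,0.218,0],"roll": 33}]'

```text
time_s: 2.3
tcp_pos: [0.4995, -0.1001, 0.2517]
eef_rot: [180.0, 0.1, 169.5]
contact_force: [0.3, -1.2, -0.3]
gripper_width: 0.0004
```

Run:
```python
from h import *
s=get_state();print(s["tcp_pos"],s["eef_rot"],s["joints"])
a=np.radians(s["eef_rot"][2]);d=np.array([.4398,.2108])-s["tcp_pos"][:2]
print(d@[np.cos(a),np.sin(a)],d@[np.sin(a),-np.cos(a)])
```

```text
[ 0.4995 -0.1001  0.2517] [179.9832   0.0569 169.5318] [  10.7879    2.6614  -14.2326    0.0052  -73.0468 -111.2575]
0.11521904575596176 0.2948812788734082
```

Request:
apply_moves --commands '[{"grip": 1,"slide": [0.02,0.053,0],"roll": 0},{"grip": 1,"slide": [0.04,0.106,0],"roll": 0},{"grip": 1,"slide": [0.06,0.159,0],"roll": 0},{"grip": 1,"slide": [0.08,0.212,0.02],"roll": 0},{"grip": 1,"slide": [0.1,0.26,0.04],"roll": 0}]'

```text
time_s: 2.92
tcp_pos: [0.4467, 0.1737, 0.2114]
eef_rot: [179.9, 0.1, 169.8]
contact_force: [1.0, 0.1, -0.4]
gripper_width: 0.0004
```

Request:
apply_moves --commands '[{"grip": 1,"slide": [0.01,0.025,0.02],"roll": 0},{"grip": 1,"slide": [0.015,0.035,0.06],"roll": 0},{"grip": 1,"slide": [0.015,0.035,0.09],"roll": 0},{"grip": 1,"slide": [0.015,0.035,0.105],"roll": 0},{"grip": 1,"slide": [0.015,0.035,0.105],"roll": 0}]'

```text
time_s: 3.55
tcp_pos: [0.4384, 0.2084, 0.1059]
eef_rot: [-179.9, -0.0, 169.7]
contact_force: [-0.2, -1.1, 0.8]
gripper_width: 0.0004
```

Run:
```python
from h import *
s=get_state();print(s)
for c in("scene","wrist"):
    im,d=capture(c);cv2.imwrite(f"pics/{c}1.png",im[...,::-1])
    if c=="scene":cv2.imwrite("pics/crop1.png",cv2.resize(im[140:290,220:380,::-1],None,fx=4,fy=4))
```

```text
{'time_s': 3.55, 'joints': array([  48.6982,    7.1049,  -29.518 ,    0.0065,  -53.4582, -148.976 ]), 'qd': array([-0.2058, -1.3801,  1.8759,  0.4656, -1.1246, -0.0785]), 'joint_torque': array([  0.1328, -33.8299,  23.9758,   5.6233,   0.2225,  -0.0004]), 'tcp_pos': array([0.4384, 0.2084, 0.1059]), 'eef_rot': array([-179.9278,   -0.0373,  169.726 ]), 'contact_force': array([-0.239 , -1.0944,  0.8027]), 'moment': array([-0.0404, -0.0409, -0.015 ]), 'gripper_width': 0.0003779455011148257}
```

View pics/crop1.png

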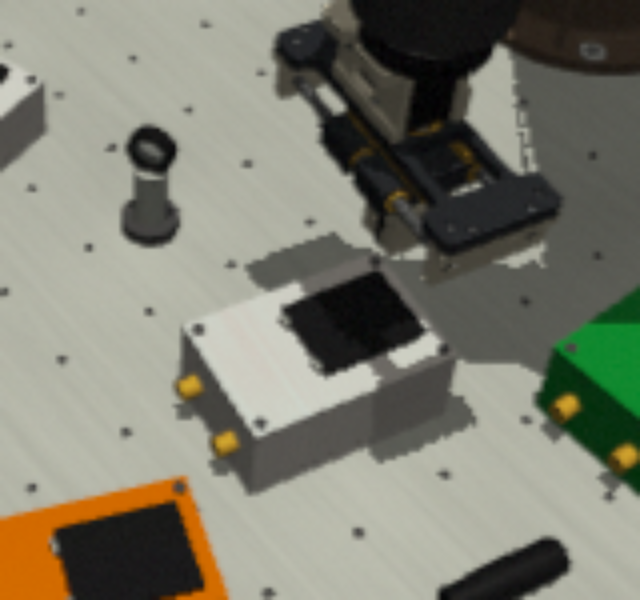

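View pics/wrist1.png

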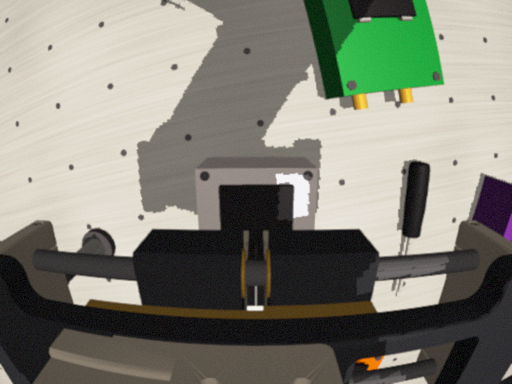

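Run:
```python
from h import *
s=get_state();p=s["tcp_pos"]
M,R,t=cal("scene")
for q in(p,p+[0,0,.019],p+[0,0,.07],[.4398,.2108,.0735]):
    x=M@(R@np.array(q)+t);x=x[:2]/x[2];print(x,(x-[220,140])*4)
M,R,t=cal("wrist");print(M,R,-R.T@t)
for q in(p,p+[0,0,.019],p+[0,0,.07],[.4398,.2108,.0735],[.4595,.2073,.0735]):
    x=R@np.array(q)+t;th=np.arctan2(np.hypot(*x[:2]),x[2]);print(x,M[:2,2]+M[0,0]*th*x[:2]/np.hypot(*x[:2]))
im,d=capture("scene")
for (u,v) in [(325,203),(335,200),(316,196),(330,208)]: print(u,v,pts("scene",np.array([[u,v]]),np.array([d[v,u]])))
```

```text
[315.0785 207.9788] [380.3142 271.9153]
[315.9631 203.0619] [383.8526 252.2476]
[318.4584 189.1921] [393.8337 196.7684]
[313.8633 216.906 ] [375.4531 307.6241]
[[297.3186   0.     255.4702]
 [  0.     297.3186 197.416 ]
 [  0.       0.       1.    ]] [[ 0.1788  0.9839  0.002 ]
 [ 0.9456 -0.1724  0.276 ]
 [ 0.2719 -0.0475 -0.9611]] [0.364  0.2216 0.2997]
[0.0008 0.0203 0.206 ] [256.6042 226.6877]
[0.0008 0.0256 0.1877] [256.7694 237.6996]
[0.0009 0.0397 0.1387] [257.4014 280.2462]
[0.0025 0.0111 0.2385] [258.5505 211.2852]
[0.0026 0.0304 0.244 ] [258.5639 234.2197]
325 203 [[0.33   0.1497 0.0006]]
335 200 [[0.4866 0.3002 0.2505]]
316 196 [[0.4504 0.2147 0.1647]]
330 208 [[0.4865 0.2916 0.2162]]
```

TCP projections agree with both pictures. The hatch's free edge is at wrist row 185, centred on column 257, and the tool lies about 18 mm inside it. Descending.

Request:
apply_moves --commands '[{"grip": 1,"slide": [0,0.002,0.01],"roll": 0},{"grip": 1,"slide": [0,0.002,0.018],"roll": 0},{"grip": 1,"slide": [0,0.002,0.025],"roll": 0},{"grip": 1,"slide": [0,0.002,0.028],"roll": 0},{"grip": 1,"slide": [0,0.002,0.028],"roll": 0}]'

```text
time_s: 4.32
tcp_pos: [0.4389, 0.2106, 0.078]
eef_rot: [-180.0, -0.0, 169.7]
contact_force: [-0.7, -0.1, -0.0]
gripper_width: 0.0006
```

Request:
apply_moves --commands '[{"grip": 1,"slide": [0,0,0.002],"roll": 0},{"grip": 1,"slide": [0,0,0.004],"roll": 0},{"grip": 1,"slide": [0,0,0.006],"roll": 0},{"grip": 1,"slide": [0,0,0.006],"roll": 0}]'

```text
time_s: 4.82
tcp_pos: [0.4389, 0.2107, 0.0721]
eef_rot: [-180.0, -0.0, 169.7]
contact_force: [0.3, -0.2, 0.6]
gripper_width: 0.0007
```

Request:
apply_moves --commands '[{"grip": 1,"slide": [0,0,0.001],"roll": 0},{"grip": 1,"slide": [0,0,0.002],"roll": 0},{"grip": 1,"slide": [0,0,0.003],"roll": 0},{"grip": 1,"slide": [0,0,0.003],"roll": 0}]'

```text
time_s: 5.32
tcp_pos: [0.4389, 0.2107, 0.0692]
eef_rot: [-180.0, -0.0, 169.7]
contact_force: [-0.1, -0.3, 1.1]
gripper_width: 0.0005
```

Request:
apply_moves --commands '[{"grip": 1,"slide": [0,0,0.0005],"roll": 0},{"grip": 1,"slide": [0,0,0.001],"roll": 0},{"grip": 1,"slide": [0,0,0.001],"roll": 0}]'

```text
time_s: 5.7
tcp_pos: [0.4389, 0.2107, 0.0682]
eef_rot: [-180.0, -0.0, 169.7]
contact_force: [0.2, 0.8, 0.2]
gripper_width: 0.0005
```

Run:
```python
from h import *
f=[]
for i in range(4):
    f.append(get_state()["contact_force"]); im,d=capture("wrist" if i%2 else "scene")
    n="wrist" if i%2 else "scene"
    cv2.imwrite(f"pics/{n}2.png",cv2.resize(im[140:290,220:380,::-1] if n=="scene" else im[130:270,160:360,::-1],None,fx=4,fy=4))
print(np.array(f))
```

```text
[[ 0.2394  0.839   0.2231]
 [ 0.3901  0.3484  1.3015]
 [ 0.2216  0.2973  0.6027]
 [-0.5388  0.0955 -0.7345]]
```

View pics/scene2.png

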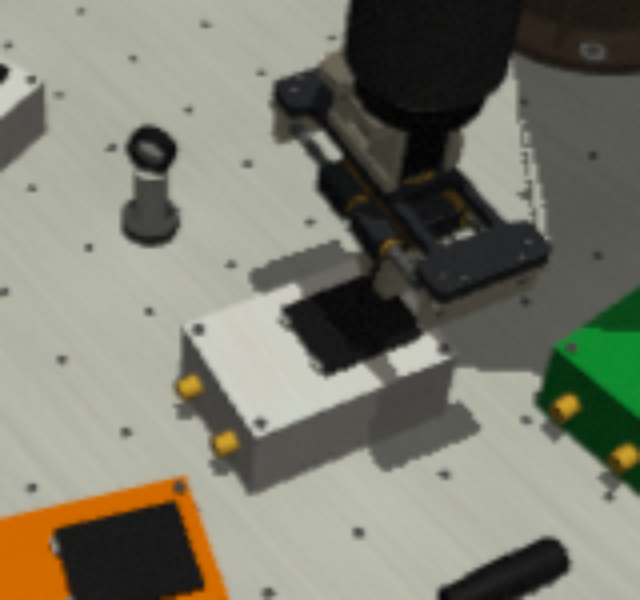

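View pics/wrist2.png

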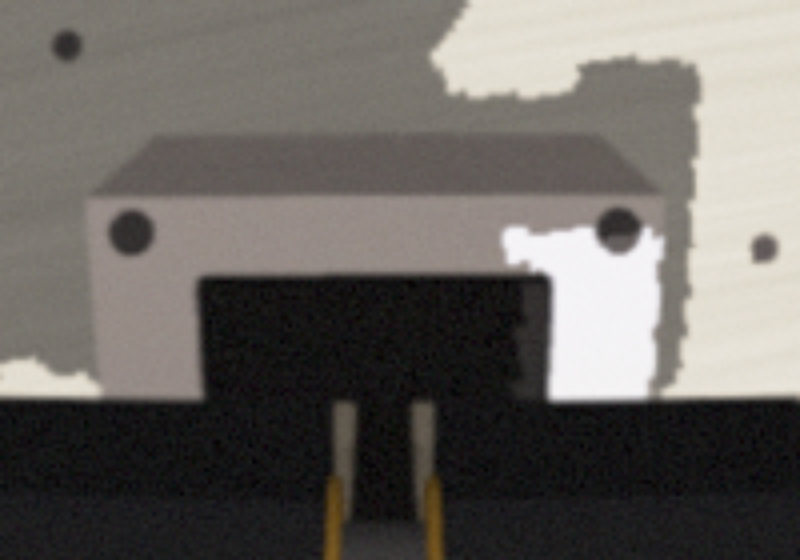

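Run:
```python
from h import *
p=get_state();print(p["tcp_pos"],p["contact_force"])
im,d=capture("scene")
c=im[185:235,290:350,::-1].astype(float);c=np.clip(255*(c/255)**.5,0,255).astype(np.uint8)
cv2.imwrite("pics/z3.png",cv2.resize(c,None,fx=12,fy=12,interpolation=cv2.INTER_NEAREST))
for v in range(200,222,2):
    us=np.arange(304,328,2);w=pts("scene",np.c_[us,np.full(len(us),v)].astype(float),d[v,us]);print(v,(w[:,2]*1000).astype(int))
print(us)
v,u=np.mgrid[196:225,300:330];v=v.ravel();u=u.ravel();w=pts("scene",np.c_[u,v].astype(float),d[v,u])
k=(w[:,2]>.068)&(w[:,2]<.1)
M,R,t=cal("scene")
x=M@(R@p["tcp_pos"]+t);print(x/x[2])
im,d=capture("wrist");c=im[150:260,200:310,::-1].astype(float);c=np.clip(255*(c/255)**.5,0,255).astype(np.uint8)
cv2.imwrite("pics/z4.png",cv2.resize(c,None,fx=5,fy=5,interpolation=cv2.INTER_NEAREST))
```

```text
[0.439  0.2108 0.0683] [ 0.5847 -0.7277  0.0675]
200 [ -1   2   0 182 187 191 188 188 184 196 207 212]
202 [  0  -4  -1 174 181 184 185 187 174 173 202 208]
204 [  0  -1   0 120 176 178 177 185 185 167 144 211]
206 [  0  63  62 111 119 126 136 143 186 185 213 214]
208 [ 63  62  65  62 113 121 130 130 182 185 206 212]
210 [ 64  72  72  74 105 117 123 120 122 181 204 211]
212 [ 71  73  72  71  73 109 114 113 111   1 185 204]
214 [ 74  72  73  74  74  75 105  76  65  64   0 200]
216 [ 71  72  70  72  75  72  71  76  75  67 185 194]
218 [903  75  75  74  72  71  74  73  74  75 180 188]
220 [ 72  71  71  70  74  74  71  73  72  73 172 181]
[304 306 308 310 312 314 316 318 320 322 324 326]
[313.8658 218.0248   1.    ]
```

View pics/z3.png

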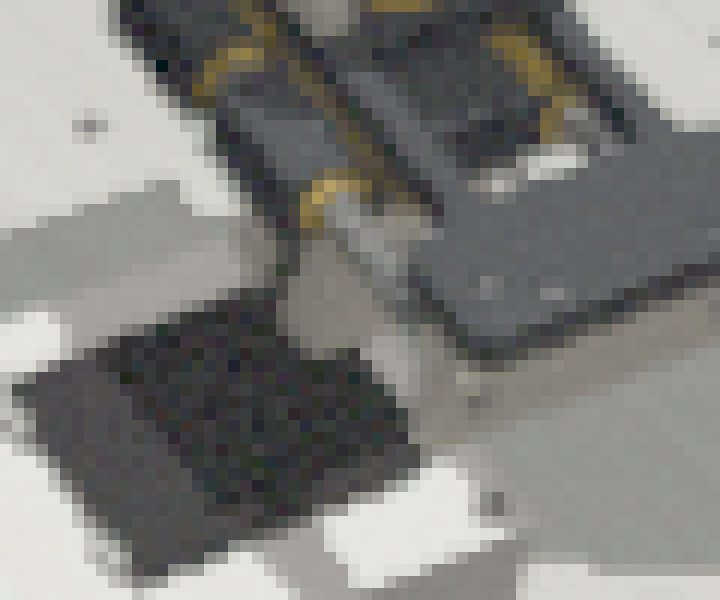

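View pics/z4.png

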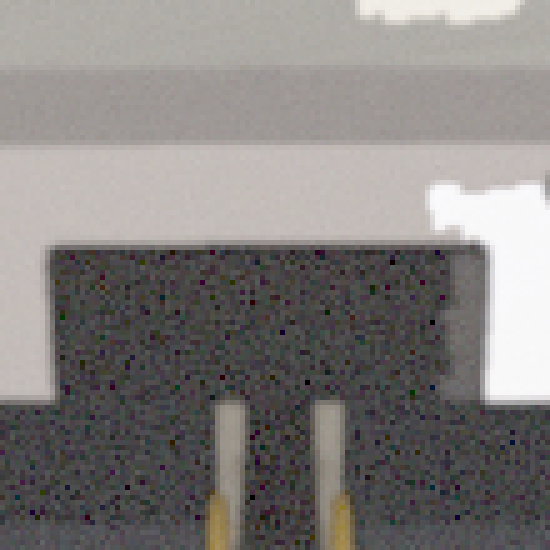

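Run:
```python
from h import *
im,d=capture("scene")
for v,u in [(214,316),(213,316),(212,314),(212,318),(212,320),(210,312),(208,314),(206,314),(208,318),(206,310),(204,318),(215,316),(216,316),(218,314)]:
    print(v,u,im[v,u],pts("scene",np.array([[u,v]],float),d[v:v+1,u]))
M,R,t=cal("scene");print(-R.T@t)
im,d=capture("top");cv2.imwrite("pics/top3.png",im[...,::-1])
im,d=capture("wrist");print(d[200:260:4,240:272:3])
```

```text
214 316 [53 49 44] [[0.4513 0.2258 0.1077]]
213 316 [64 62 52] [[0.4542 0.2276 0.1154]]
212 314 [53 50 42] [[0.4535 0.22   0.1115]]
212 318 [69 67 57] [[0.4459 0.2264 0.1125]]
212 320 [70 67 59] [[0.4394 0.2275 0.109 ]]
210 312 [8 6 6] [[0.4487 0.2082 0.1049]]
208 314 [54 53 44] [[0.452  0.2165 0.1227]]
206 314 [16 18 14] [[0.4494 0.2131 0.1254]]
208 318 [69 67 58] [[0.4521 0.2293 0.1347]]
206 310 [72 68 62] [[0.448  0.1987 0.1111]]
204 318 [45 47 47] [[0.4792 0.2497 0.1864]]
215 316 [10  7 11] [[0.4304 0.2089 0.0729]]
216 316 [14 13 14] [[0.4327 0.2114 0.0729]]
218 314 [ 8 10  9] [[0.4412 0.2131 0.0722]]
[0.9806 0.6713 0.9039]
[[0.1964 0.1962 0.1961 0.1951 0.1952 0.1958 0.1945 0.1953 0.196  0.1953
  0.1956]
 [0.1968 0.1958 0.1959 0.1961 0.1967 0.1963 0.1955 0.1963 0.1961 0.1974
  0.1968]
 [0.1968 0.1973 0.1975 0.1977 0.1968 0.1975 0.1963 0.1972 0.1967 0.1979
  0.1971]
 [0.1972 0.1985 0.1971 0.198  0.1978 0.1977 0.1979 0.1974 0.1965 0.1978
  0.1974]
 [0.1983 0.1983 0.199  0.1992 0.1991 0.1981 0.198  0.1977 0.1979 0.1985
  0.1984]
 [0.1997 0.2    0.1996 0.1991 0.1996 0.1987 0.1994 0.1983 0.1984 0.1998
  0.199 ]
 [0.1999 0.2001 0.2009 0.2005 0.1989 0.2005 0.2004 0.2003 0.2009 0.2
  0.2005]
 [0.1999 0.2009 0.1999 0.2006 0.2018 0.2    0.2003 0.2002 0.2019 0.2003
  0.2004]
 [0.0918 0.0953 0.1632 0.1662 0.167  0.2018 0.1669 0.1667 0.162  0.1633
  0.0929]
 [0.0898 0.0953 0.1576 0.1605 0.     0.2031 0.1613 0.1613 0.1575 0.1578
  0.0898]
 [0.0862 0.0946 0.1527 0.1572 0.1565 0.2038 0.1558 0.156  0.1525 0.1529
  0.0861]
 [0.0844 0.0961 0.1522 0.1518 0.1518 0.2043 0.1523 0.1512 0.1524 0.1504
  0.083 ]
 [0.0798 0.0899 0.1526 0.1457 0.1461 0.2049 0.1462 0.145  0.1534 0.0883
  0.0827]
 [0.0786 0.084  0.1391 0.1422 0.1418 0.2061 0.1432 0.1419 0.1541 0.0863
  0.0826]
 [0.0775 0.0845 0.1356 0.1369 0.1383 0.2068 0.1395 0.1385 0.1383 0.0848
  0.0817]]
```

View pics/top3.png

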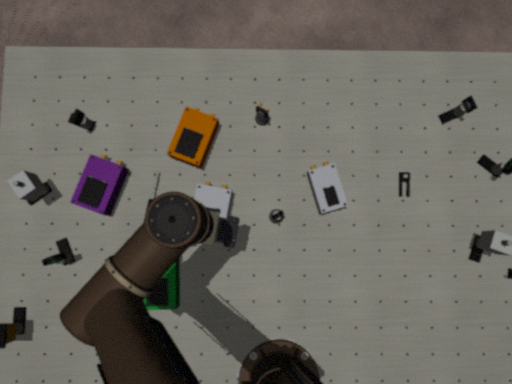

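The scene and wrist depths both put the visible fingertips at about z = 0.105. That is some 35 mm above the reported TCP, and no contact force is felt. I'll trust the cameras and force reading and keep going down in guarded steps.

Request:
apply_moves --commands '[{"grip": 1,"slide": [0,0,0.003],"roll": 0},{"grip": 1,"slide": [0,0,0.006],"roll": 0},{"grip": 1,"slide": [0,0,0.009],"roll": 0},{"grip": 1,"slide": [0,0,0.012],"roll": 0},{"grip": 1,"slide": [0,0,0.012],"roll": 0}]'

```text
time_s: 6.78
tcp_pos: [0.4388, 0.2106, 0.056]
eef_rot: [-180.0, -0.0, 169.7]
contact_force: [0.2, 0.5, -0.1]
gripper_width: 0.0005
```

Run:
```python
from h import *
p=get_state();print(p["tcp_pos"],p["contact_force"])
im,d=capture("wrist");print(d[200:256:3,246:268:4])
cv2.imwrite("pics/w5.png",cv2.resize(im[130:270,160:360,::-1],None,fx=4,fy=4))
im,d=capture("scene")
c=im[185:235,290:350,::-1].astype(float);c=np.clip(255*(c/255)**.5,0,255).astype(np.uint8)
cv2.imwrite("pics/z5.png",cv2.resize(c,None,fx=12,fy=12,interpolation=cv2.INTER_NEAREST))
```

```text
[0.4388 0.2106 0.056 ] [ 0.2374  0.498  -0.111 ]
[[0.1918 0.1916 0.1923 0.1912 0.1919 0.1913]
 [0.193  0.1915 0.1924 0.1925 0.192  0.1928]
 [0.1837 0.1835 0.1843 0.184  0.1848 0.185 ]
 [0.1827 0.1835 0.1838 0.1839 0.1843 0.1826]
 [0.1832 0.1845 0.1844 0.1849 0.1847 0.185 ]
 [0.1842 0.185  0.1855 0.185  0.1848 0.1846]
 [0.1862 0.1848 0.1855 0.1849 0.1855 0.1862]
 [0.1874 0.1875 0.1867 0.1867 0.1859 0.1868]
 [0.1869 0.1878 0.187  0.1878 0.1871 0.1882]
 [0.1871 0.1882 0.1876 0.1882 0.1883 0.1876]
 [0.1881 0.1698 0.1686 0.1699 0.1701 0.1878]
 [0.1615 0.1657 0.1659 0.1656 0.1644 0.1615]
 [0.1577 0.1607 0.1624 0.1622 0.1613 0.1575]
 [0.1552 0.1572 0.1578 0.1584 0.1562 0.1541]
 [0.1507 0.1537 0.1544 0.1538 0.1544 0.1509]
 [0.1515 0.1499 0.1502 0.1506 0.1493 0.1509]
 [0.1535 0.1466 0.1474 0.1464 0.147  0.1515]
 [0.1526 0.1419 0.1432 0.1433 0.1425 0.0879]
 [0.1363 0.1397 0.1399 0.1406 0.14   0.0885]]
```

View pics/z5.png

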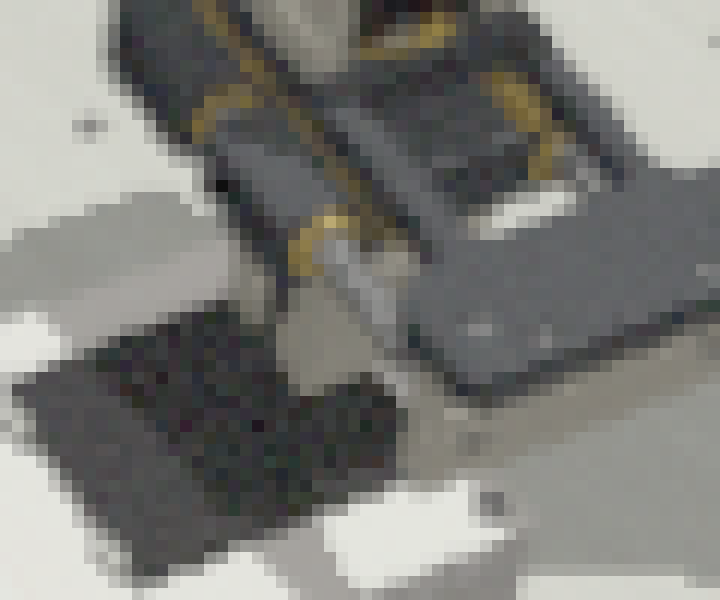

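View pics/w5.png

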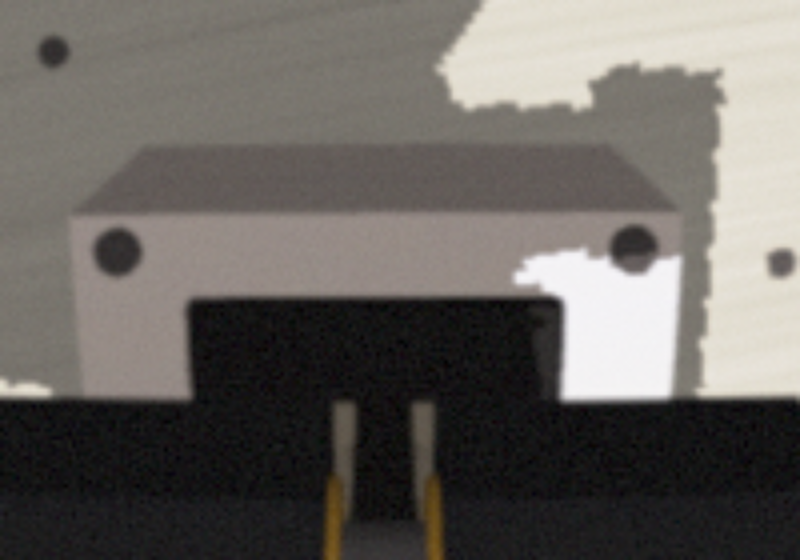

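Request:
apply_moves --commands '[{"grip": 1,"slide": [0,0,0.004],"roll": 0},{"grip": 1,"slide": [0,0,0.008],"roll": 0},{"grip": 1,"slide": [0,0,0.011],"roll": 0},{"grip": 1,"slide": [0,0,0.013],"roll": 0},{"grip": 1,"slide": [0,0,0.013],"roll": 0}]'

```text
time_s: 7.5
tcp_pos: [0.4388, 0.2106, 0.043]
eef_rot: [-180.0, -0.0, 169.7]
contact_force: [-0.1, -0.1, -0.8]
gripper_width: -0.0
```

Request:
apply_moves --commands '[{"grip": 1,"slide": [0,0,0.001],"roll": 0},{"grip": 1,"slide": [0,0,0.002],"roll": 0},{"grip": 1,"slide": [0,0,0.002],"roll": 0}]'

```text
time_s: 7.88
tcp_pos: [0.4389, 0.2107, 0.0412]
eef_rot: [-180.0, -0.0, 169.7]
contact_force: [1.0, -0.1, 0.2]
gripper_width: 0.0006
```

Run:
```python
from h import *
im,d=capture("wrist");print(d[206:245:3,246:268:4])
cv2.imwrite("pics/w6.png",cv2.resize(im[130:270,160:360,::-1],None,fx=4,fy=4))
im,d=capture("scene")
c=im[185:235,290:350,::-1].astype(float);c=np.clip(255*(c/255)**.5,0,255).astype(np.uint8)
cv2.imwrite("pics/z6.png",cv2.resize(c,None,fx=12,fy=12,interpolation=cv2.INTER_NEAREST))
```

```text
[[0.1786 0.1776 0.1781 0.1782 0.1785 0.1778]
 [0.1794 0.1789 0.1787 0.1781 0.1785 0.178 ]
 [0.1711 0.1715 0.1708 0.1699 0.1703 0.1704]
 [0.1686 0.1697 0.1694 0.1698 0.1711 0.1687]
 [0.1703 0.1704 0.1701 0.1685 0.1706 0.1701]
 [0.1689 0.1706 0.1696 0.171  0.171  0.1706]
 [0.1706 0.1701 0.1709 0.1724 0.1711 0.1707]
 [0.1711 0.1717 0.1719 0.1716 0.1719 0.1723]
 [0.1714 0.17   0.1684 0.1683 0.1707 0.1728]
 [0.1608 0.1653 0.1651 0.165  0.1654 0.1623]
 [0.1575 0.1611 0.1616 0.1615 0.1621 0.1584]
 [0.1548 0.1581 0.1581 0.159  0.1583 0.1536]
 [0.1515 0.1545 0.1546 0.1547 0.1541 0.1499]]
```

View pics/z6.png

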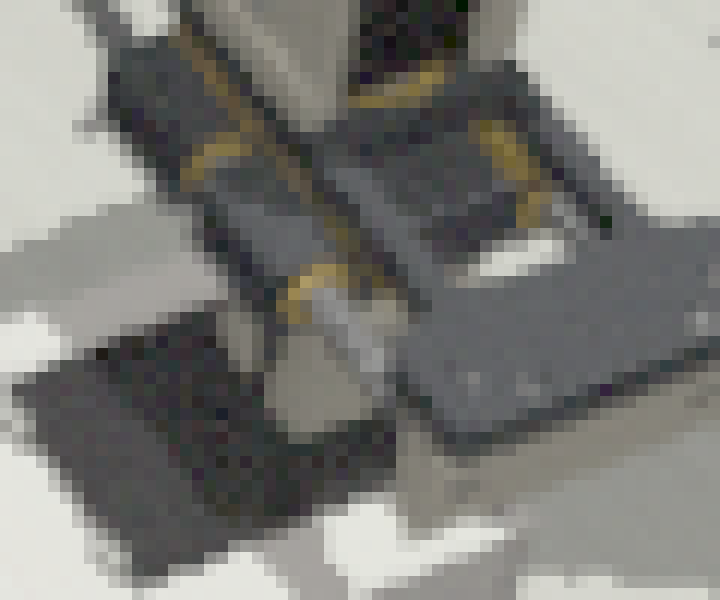

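View pics/w6.png

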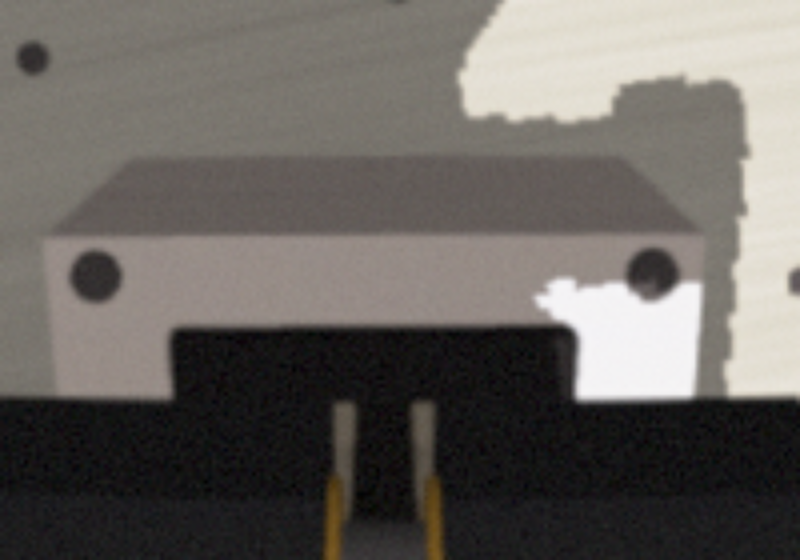

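Side-by-side depths show the tips 2–3 mm above the hatch, centred, with the finger middle about 18–19 mm from the free edge. Now pressing in small steps.

Request:
apply_moves --commands '[{"grip": 1,"slide": [0,0,0.001],"roll": 0},{"grip": 1,"slide": [0,0,0.002],"roll": 0},{"grip": 1,"slide": [0,0,0.003],"roll": 0},{"grip": 1,"slide": [0,0,0.003],"roll": 0}]'

```text
time_s: 8.48
tcp_pos: [0.4389, 0.2108, 0.0383]
eef_rot: [-180.0, -0.0, 169.7]
contact_force: [-1.3, 1.1, 2.5]
gripper_width: 0.0001
```

Request:
apply_moves --commands '[{"grip": 1,"slide": [0,0,0.001],"roll": 0},{"grip": 1,"slide": [0,0,0.002],"roll": 0},{"grip": 1,"slide": [0,0,0.002],"roll": 0}]'

```text
time_s: 8.85
tcp_pos: [0.4389, 0.2108, 0.0362]
eef_rot: [-180.0, -0.0, 169.7]
contact_force: [-2.1, 0.6, 1.5]
gripper_width: 0.0
```

Request:
apply_moves --commands '[{"grip": 1,"slide": [0,0,0.001],"roll": 0},{"grip": 1,"slide": [0,0,0.0015],"roll": 0}]'

```text
time_s: 9.1
tcp_pos: [0.4389, 0.2108, 0.0348]
eef_rot: [180.0, 0.0, 169.7]
contact_force: [-3.2, 1.3, 4.7]
gripper_width: 0.0008
```

Request:
apply_moves --commands '[{"grip": 1,"slide": [0,0,0.0005],"roll": 0},{"grip": 1,"slide": [0,0,0.001],"roll": 0}]'

```text
time_s: 9.35
tcp_pos: [0.439, 0.2108, 0.0342]
eef_rot: [180.0, 0.0, 169.7]
contact_force: [-5.9, -0.2, 11.4]
gripper_width: 0.0006
```

Stop reached: force rose to about 11 N after roughly 5 mm of travel. Backing off up and towards -x.

Request:
apply_moves --commands '[{"grip": 1,"slide": [0,0,-0.03],"roll": 0},{"grip": 1,"slide": [0.01,0,-0.08],"roll": 0},{"grip": 1,"slide": [0.02,0,-0.13],"roll": 0},{"grip": 1,"slide": [0.02,0,-0.18],"roll": 0},{"grip": 1,"slide": [0.02,0,-0.2],"roll": 0}]'

```text
time_s: 9.98
tcp_pos: [0.4204, 0.2151, 0.237]
eef_rot: [179.8, 0.2, 169.8]
contact_force: [0.8, 0.3, -0.8]
gripper_width: 0.0005
```

Request:
apply_moves --commands '[{"grip": 1,"slide": [0,-0.05,0],"roll": 0},{"grip": 1,"slide": [0,-0.1,0],"roll": 0},{"grip": 1,"slide": [0,-0.15,0],"roll": 0},{"grip": 1,"slide": [0,-0.15,0],"roll": 0},{"grip": 1,"slide": [0,-0.15,0],"roll": 0}]'

```text
time_s: 10.6
tcp_pos: [0.3929, 0.0667, 0.2339]
eef_rot: [180.0, 0.0, 169.7]
contact_force: [0.4, 0.2, 0.8]
gripper_width: 0.0006
```

Request:
apply_moves --commands '[{"grip": 1,"slide": [0,0,0],"roll": 0},{"grip": 1,"slide": [0,0,0],"roll": 0},{"grip": 1,"slide": [0,0,0],"roll": 0},{"grip": 1,"slide": [0,0,0],"roll": 0},{"grip": 1,"slide": [0,0,0],"roll": 0}]'

```text
time_s: 11.22
tcp_pos: [0.3925, 0.0668, 0.2337]
eef_rot: [-180.0, -0.0, 169.7]
contact_force: [0.9, 0.3, -0.5]
gripper_width: 0.0002
```

Request:
apply_moves --commands '[{"grip": 1,"slide": [0,0,0],"roll": 0},{"grip": 1,"slide": [0,0,0],"roll": 0},{"grip": 1,"slide": [0,0,0],"roll": 0},{"grip": 1,"slide": [0,0,0],"roll": 0},{"grip": 1,"slide": [0,0,0],"roll": 0}]'

```text
time_s: 11.85
tcp_pos: [0.3925, 0.0667, 0.2338]
eef_rot: [180.0, 0.0, 169.7]
contact_force: [0.5, 0.3, 0.0]
gripper_width: 0.0006
```

Run:
```python
from h import *
for c in("scene","top"):
    im,d=capture(c);cv2.imwrite(f"pics/{c}7.png",im[...,::-1])
    for m in cut_out("hatch",c):
        v,u=np.nonzero(m["mask"]);k=pts(c,np.c_[u,v].astype(float),d[v,u]);print(c,round(m["score"],2),len(u),np.median(k,0),np.percentile(k[:,2],[5,95]))
```

```text
scene 0.97 1119 [0.5398 0.5345 0.0734] [0.0657 0.0759]
scene 0.83 716 [0.6832 0.2671 0.0729] [0.0707 0.0756]
scene 0.78 487 [0.4884 0.207  0.1106] [0.0761 0.1394]
scene 0.78 573 [0.2638 0.344  0.0729] [0.0669 0.0757]
top 0.83 241 [0.4778 0.2021 0.1261] [0.0861 0.1442]
top 0.82 564 [0.6812 0.2644 0.0753] [0.0708 0.0794]
top 0.72 585 [0.536  0.5316 0.0758] [0.0719 0.0801]
top 0.41 122 [0.2859 0.3604 0.0751] [0.0714 0.0798]
```

View pics/scene7.png

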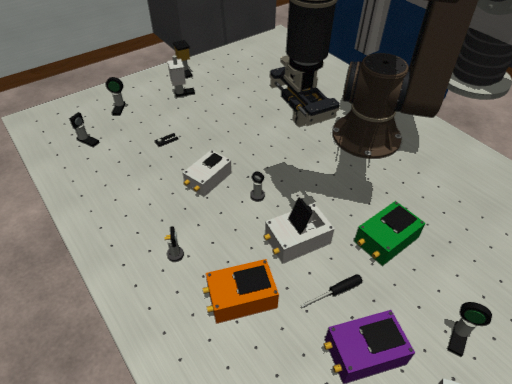

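The hatch stands open at scene pixel (300,215), with its top edge at z ≈ 0.14, and the tool is well clear. The lens, the mirror mount, both boxes and the tools look unmoved. I'll wait a little over a second, check again, then hand in.

Request:
apply_moves --commands '[{"grip": 1,"slide": [0,0,0],"roll": 0},{"grip": 1,"slide": [0,0,0],"roll": 0},{"grip": 1,"slide": [0,0,0],"roll": 0},{"grip": 1,"slide": [0,0,0],"roll": 0},{"grip": 1,"slide": [0,0,0],"roll": 0}]'

```text
time_s: 12.68
tcp_pos: [0.3925, 0.0667, 0.2338]
eef_rot: [180.0, 0.0, 169.7]
contact_force: [0.2, -0.1, 0.0]
gripper_width: 0.0002
```

Request:
apply_moves --commands '[{"grip": 1,"slide": [0,0,0],"roll": 0},{"grip": 1,"slide": [0,0,0],"roll": 0},{"grip": 1,"slide": [0,0,0],"roll": 0},{"grip": 1,"slide": [0,0,0],"roll": 0},{"grip": 1,"slide": [0,0,0],"roll": 0}]'

```text
time_s: 13.3
tcp_pos: [0.3925, 0.0667, 0.2338]
eef_rot: [-180.0, -0.0, 169.7]
contact_force: [0.2, 0.2, 0.1]
gripper_width: 0.0003
```

Request:
apply_moves --commands '[{"grip": 1,"slide": [0,0,0],"roll": 0},{"grip": 1,"slide": [0,0,0],"roll": 0},{"grip": 1,"slide": [0,0,0],"roll": 0},{"grip": 1,"slide": [0,0,0],"roll": 0},{"grip": 1,"slide": [0,0,0],"roll": 0}]'

```text
time_s: 13.92
tcp_pos: [0.3925, 0.0667, 0.2338]
eef_rot: [-180.0, -0.0, 169.7]
contact_force: [-0.1, -0.2, 0.1]
gripper_width: 0.0007
```

Run:
```python
from h import *
for c in("scene",):
    im,d=capture(c)
    for m in cut_out("hatch",c):
        v,u=np.nonzero(m["mask"]);k=pts(c,np.c_[u,v].astype(float),d[v,u])
        if np.linalg.norm(np.median(k,0)[:2]-[.48,.205])<.05:
            k=k[(k[:,2]>.07)&(k[:,2]<.15)];q=k-np.median(k,0)
            n=np.linalg.svd(q)[2][2];print(c,np.median(k,0),np.percentile(k[:,2],[5,95]),"tilt",np.degrees(np.arccos(abs(n[2]))))
    for n in("lens_mid","mirror_mid","driver"): print(n,[(round(b["score"],2),(np.array(b["position"])-cal(c)[2])@cal(c)[1]) for b in boxes_of(n,c)][:2])
```

```text
scene [0.4882 0.2054 0.1099] [0.0758 0.1393] tilt 69.89631723659818
lens_mid [(0.79, array([0.4859, 0.0157, 0.0466])), (0.49, array([ 0.5806, -0.3739,  0.0105]))]
mirror_mid [(0.8, array([0.7798, 0.0637, 0.0433]))]
driver [(0.85, array([ 0.5693, -0.12  ,  0.0564]))]
```

```bash
python3 -c "
from plant import *
print(close_job())"
```

```text
the job is handed in; nothing more can be done
None
```

The photodetector's battery hatch is open and stayed open by itself. I pressed its free end down once with the shut fingertips to the stop, at about 11 N, then backed off up and away. The job was handed in at about 14 s on the robot's clock.

- **Hatch:** in the last check it stood at about 70° (1.22 rad; the stop is 1.25). Its height was unchanged between checks about 2 s apart, with nothing touching it.
- **Other things:** the lens, the mirror mount and the driver box were found within about 4 mm of their first measured places. In the picture the ball driver and fork looked unmoved and the fuse door looked shut. I did not measure those three.
- **What disagreed:** the real fingertips sat about 35 mm above the reported TCP. The hatch was reached at a reported TCP height of about 0.04 m, not the 0.074 m given, so I lowered the arm by camera depth and felt force. The 11 N was also above the suggested 5 to 6 N, but far below the limits.

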